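# Pop the stapler's magazine and trap it

## Task

Open the magazine of the cordless stapler that lies on its side on the worktop: press the red latch button with one fingertip so that the sprung magazine slide pops out at the rear, and, still pressing, trap its orange end block with the other finger when the slide is some 2 to 5 cm out, before it runs away down its rail. Finish while holding the slide stopped there. Do not lift, tip or shove the stapler, and leave everything else where it lies.

Things in the scene. Friction and masses are not known exactly. Their poses are not given: they have to be found in the camera images.
- stapler: Teal and black cordless stapler, 250 x 170 x 64 mm, 1.6 kg, loose, lying flat on its side. Origin: on the worktop under its middle. z up; y runs from nose to rear (the way the slide pops out); x from the sole to the handle. The magazine lies along y at x = -64 mm: open worktop on its -x side, a 65 mm gap to the handle on its +x side. Nothing on it is higher than 65 mm.
- latch_top (a point): Centre of the top of the round red latch button, 18 mm across, on the upper side of the magazine near the rear: 52 mm over the worktop, 6 mm proud of its black housing; moves with the button. Axes as the stapler's. With the magazine shut the orange end block begins 22 mm to the rear (+y) of this point and its outer face lies 34 mm to the rear.
- latch (a joint): How far the latch button is pressed down, m: 0 out, 0.006 fully in. It lets the slide go at about 0.004. It takes about 4 N there and 4.5 N fully in, and springs back when released.
- slide (a joint): How far the magazine slide is out at the rear, m: 0 shut and latched (at the start), 0.11 end of the rail. Once the latch lets go a spring (5 N shut, 4 N at 30 mm) drives it out at about 0.09 m/s: 60 mm in 0.7 s, too quick to move over after pressing, so have the other finger waiting. It does not stop by itself and cannot be pulled out while latched.
- magazine: The slide that pops out along the stapler's +y: a thin staple rail with the orange end block (30 mm in x, 12 mm thick in y) at its rear end. The block reaches from 6 to 58 mm over the worktop, 12 mm higher than the pressed button, so a finger level with the one on the button meets its outer face. Axes as the stapler's; origin inside the channel.
- end_face (a point): Centre of the outer (rear, +y) face of the orange end block, 32 mm over the worktop; it moves with the slide. Axes as the stapler's.
- staple_strip: Stick of steel staples, 82 x 12.5 x 10 mm, lying on the worktop in the gap between magazine and handle. Leave alone. Origin under its centre.
- staple_box: Carton of staples with a yellow band, 56 x 90 x 32 mm, on the worktop on the sole side of the stapler near its nose. Leave alone. Origin under its centre.
- screwdriver: Blue-handled screwdriver, 190 mm long, lying beyond the stapler's nose. Leave alone. Origin under its middle.
- putty_knife: Red-handled putty knife, 200 mm long, lying at the right. Leave alone. Origin under its middle.
- tape_low: Lower roll of cream masking tape, 104 mm across, 36 mm high, at the left. Leave alone. Origin under its centre.
- tape_high: Upper roll of cream masking tape, 104 mm across, 24 mm high, lying on the lower roll. Leave alone. Origin under its centre.

How it is judged:
On the way, in this order (a step that is already met when the one before it is completed fails the run):
1. the latch button is pressed in (value of joint latch above 0.0035 m).
2. with the button still pressed, the popped slide stands stopped against a finger, 10 to 60 mm out (value of joint slide between 0.01 and 0.06 m and contact force between the fingers and magazine above 0.5 N and velocity of joint slide between -0.01 and 0.01 m/s and value of joint latch above 0.0025 m and contact force between the fingers and stapler above 1 N), for 0.2 s.
At the end, for the whole second after the job is handed in: The slide stands still between 10 and 60 mm out with a finger pressing on it (over 0.5 N) against its spring; the stapler lies flat within 25 mm of where it was (value of joint slide between 0.01 and 0.06 m and contact force between the fingers and magazine above 0.5 N and velocity of joint slide between -0.01 and 0.01 m/s and angle between stapler's own z axis and vertical below 0.06 rad and distance of stapler from where it was at the start of the episode below 0.025 m); the arm keeps its last pose, push and grip.
It fails at once if the slide runs away (over 65 mm out) (value of joint slide above 0.065 m).
It fails at once if the stapler is lifted, tipped or shoved over 25 mm (height (world z) of stapler above 0.012 m or angle between stapler's own z axis and vertical above 0.12 rad or distance of stapler from where it was at the start of the episode above 0.025 m).
It fails at once if something else on the worktop is moved over 20 mm (distance of any of staple_strip, staple_box, screwdriver, putty_knife, tape_low, tape_high from where it was at the start of the episode above 0.02 m).
It also fails if it takes over 35 s, if anything falls off the work surface, if the arm or the gripper's body presses on something with over 40 N, if the wrist force passes 120 N, or if a joint passes its speed limit or range.

## Robot

A 7-joint arm with a two-finger parallel gripper is mounted at the origin on the work surface. World frame = base frame: x ahead of the robot, y to its left, z up, the work surface at z = 0. Lengths are in m, angles in rad, forces in N, time in s.
With the tool pointing down it reaches from about 0.35 to 0.9 m from the base axis. Payload 8.1 kg.
Tool frame: the origin (TCP) lies between the finger pads; the fingertips stand 11 mm ahead of it and the grasp point (between the pads) lies 8 mm behind it; z points along the fingers, y is the line along which they close (so a half turn about z gives the same grasp; the last joint's range is limited). The gripper opens to 92 mm and grips with 3 to 60 N. Pads are 19 mm wide; open, the fingers measure 130 mm over their backs; the gripper's body (75 mm by 190 mm) begins 47 mm behind the grasp point.
Start: joints at [1.026, 0.434, 0.025, 1.573, -0.012, 1.134, -0.075], TCP at [0.267, -0.565, 0.238] pointing down, gripper open.
Joint ranges: [-2.62, 2.62], [-0.44, 2.09], [-1.27, 1.32], [0.08, 2.57], [-1.32, 4.46], [0.12, 2], [-2.74, 2.74]. Speed limits (rad/s): [2.22, 2.22, 3.01, 3.01, 3.14, 3.14, 3.14].

## Interface

Orientations are given as a rotation vector (axis times angle).
In Python, from cell import observe, get_image, camera_params, sign_off gives the robot as it stands.
- The arm moves only by the shell command python3 -m pendant 'ROWS' [FORCE]. ROWS is JSON, one flat list of numbers, 7 for each row, row after row: the shift along the tool's x, y, z in m, then the turn, a rotation vector about the tool's x, y, z in rad, then the finger opening in m, from 0 to 0.0918. In form: [dx, dy, dz, rx, ry, rz, jaw, dx, dy, dz, rx, ry, rz, jaw, ...]. A call has 1 to 10 rows; each row shifts and turns the commanded pose from where the row before left it, along the tool's axes as they then stand; what a row does not reach is not made up. A row lasts 1/8 s, in which the tool goes at most 62.5 mm and 10.7 degrees, less where a joint would pass 70% of its speed; a pose out of reach is approached as far as the arm can. A call is refused whole if a number of a shift passes 0.0625 or a number of a turn 0.188, either way. A call with a gripper value outside its range is refused whole. The fingers move at their own pace and stop on an object; FORCE is the grip in N (left out, the last holds). Time passes only in rows, so rows that do not move let the fingers close. It gives the time, the measured TCP pose, the force, the opening and the grip force at its end, in the units of the state.
- observe(): the state, without advancing time (a new reading comes with each control period).
- get_image(name): name is "scene" or "top" or "wrist"; returns the picture (384x512x3 uint8, red, green, blue); there is no depth.
- camera_params(name): a dict with "intrinsics" (3x3 intrinsics, pixels), "eye" and "rotation" of the camera in the world; the wrist camera has in their place "T_tool_cam" (4x4, takes a point from camera to tool coordinates, whose origin is the TCP and whose axes are the flange's). Camera axes: x right, y down, z forward; pixel columns grow to the right and rows downward; lengths in m; the calibration is good to about 2 mm. The wrist camera is an equidistant fisheye: a pixel r from the principal point sees the ray r / f radians off the axis. A picture is of the moment at which its call begins: read the wrist's pose just before it. camera_params takes no time and is no camera call.
- sign_off(): hands the job in; it is judged then, once.
The state is a dict: "clock": time; "joints": joint angles; "dq": joint speeds; "joint_efforts": joint torques, N m; "position": TCP position; "ee_rot": TCP orientation; "force": force on the tool from outside, world axes, zero at the start; "ft_torque": the same for the moment, N m; "width": opening from 0.0 (shut) to 1.0 (fully open); "gripper_force": force on a finger pad.
Only numpy, scipy, OpenCV 4.12 (cv2) and the standard library are available. Lean on these libraries where they do the work, as an engineer would, in place of code of your own. Each camera call takes 0.05 s, during which the arm holds its last target. There are 200 camera calls.

## Working session

There is one attempt and no reset: what is moved stays moved. The work goes in short steps, Python scripts to look and compute and a shell command to move; the robot and the scene stay as the last step left them, time stands still between calls to the robot, and variables do not carry over. Pictures are saved under pics/ and viewed, at most 10 in all, crops included, and the job is handed in when it is done.

```bash
mkdir -p pics; ls
python3 - <<'E'
from cell import *
import cv2
o=observe();print(o)
for n in("top","scene"):
    im=get_image(n);cv2.imwrite(f"pics/{n}0.png",im[:,:,::-1]);p=camera_params(n);print(n,p)
print(camera_params("wrist"))
E
```

```text
pics
{'clock': 0.0, 'joints': array([ 1.02640496,  0.43522047,  0.02496925,  1.57411367, -0.01157309,
        1.13399447, -0.07510058]), 'dq': array([ 0.00035161,  0.00062296,  0.00136685,  0.0004462 ,  0.00169736,
       -0.00033968, -0.00068141]), 'joint_efforts': array([-9.13487256e-04, -6.67846084e+01,  9.84486043e-01, -3.14454782e+01,
       -6.05652016e-02,  4.30011889e-02,  2.42978986e-04]), 'position': array([ 0.26695269, -0.56456469,  0.23694008]), 'ee_rot': array([-3.06380496e+00, -6.87918541e-01,  8.00188734e-04]), 'force': array([ 0.3784022 , -0.18308746, -0.49648323]), 'ft_torque': array([ 0.0056088 , -0.03722835, -0.04814762]), 'gripper_force': 0.0, 'width': 1.000665686687837}
top {'intrinsics': array([[452.33122239,   0.        , 255.19365494],
       [  0.        , 452.33122239, 193.32290214],
       [  0.        ,   0.        ,   1.        ]]), 'eye': array([ 0.42563059, -0.01289276,  1.21166224]), 'rotation': array([-2.16414522,  2.16543446, -0.07498182])}
scene {'intrinsics': array([[426.60742898,   0.        , 252.07323075],
       [  0.        , 426.60742898, 190.70921954],
       [  0.        ,   0.        ,   1.        ]]), 'eye': array([ 1.07005872, -0.17898325,  0.94407589]), 'rotation': array([-2.13476071, -1.53914115,  0.47231899])}
{'intrinsics': array([[297.31863964,   0.        , 255.04713467],
       [  0.        , 297.31863964, 194.15180812],
       [  0.        ,   0.        ,   1.        ]]), 'T_tool_cam': array([[-6.25099669e-04, -9.67975103e-01, -2.51045434e-01,
         6.75282872e-02],
       [ 9.99999550e-01, -7.84362605e-04,  5.34341867e-04,
        -1.24563504e-03],
       [-7.14140275e-04, -2.51044987e-01,  9.67975157e-01,
        -1.45989773e-01],
       [ 0.00000000e+00,  0.00000000e+00,  0.00000000e+00,
         1.00000000e+00]])}
```

View pics/top0.png

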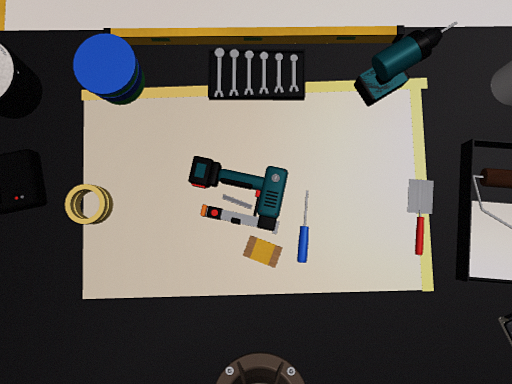

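View pics/scene0.png

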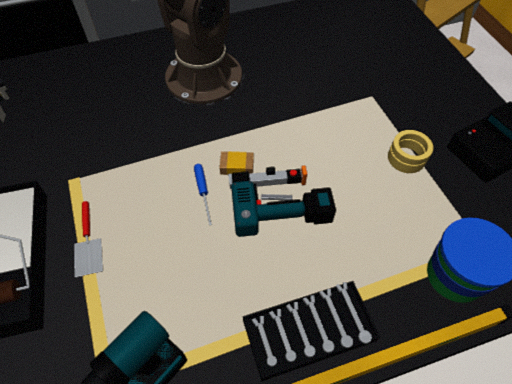

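The top view shows the red button near (214,212) and the orange block near (205,210). In the scene view they are near (293,174) and (304,175). I'll enlarge both for accurate pixels.

Run:
```python
import cv2,numpy as np
a=cv2.imread("pics/top0.png")[195:235,195:285];b=cv2.imread("pics/scene0.png")[150:190,225:315]
f=lambda x:cv2.resize(x,None,fx=7,fy=7,interpolation=cv2.INTER_CUBIC)
cv2.imwrite("pics/crop.png",np.vstack([f(a),f(b)]))
for n,(u0,v0,u1,v1) in {"top":(195,195,285,235),"scene":(225,150,315,190)}.items():
    im=cv2.imread(f"pics/{n}0.png").astype(int)
    B,G,R=[im[:,:,i] for i in range(3)]
    for nm,m in (("red",(R>150)&(G<75)),("orange",(R>150)&(G>=80)&(G<0.66*R)&(B<90))):
        k,l,s,c=cv2.connectedComponentsWithStats(m.astype(np.uint8))
        for i in range(1,k):
            if u0<c[i][0]<u1 and v0<c[i][1]<v1 and s[i][4]>5: print(n,nm,s[i],c[i])
```

```text
top red [212 210   6   6  31] [214.29032258 212.29032258]
top orange [201 205   6  11  39] [203.07692308 209.94871795]
scene red [290 170   7   5  24] [292.91666667 171.91666667]
scene orange [302 166   5   8  29] [304.06896552 169.55172414]
```

View pics/crop.png

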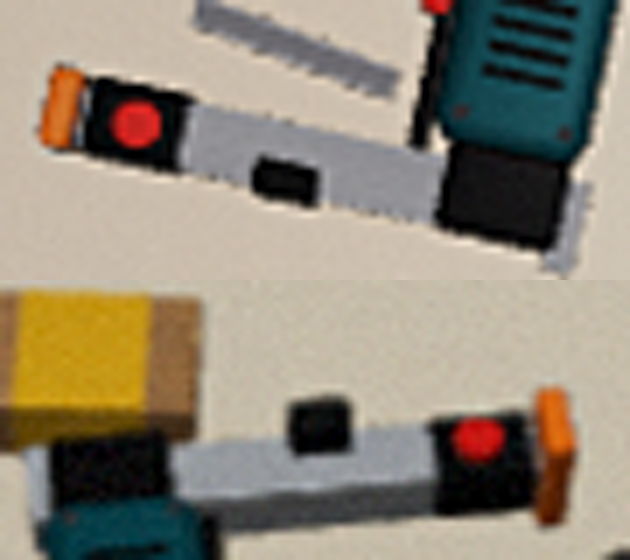

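The crops show the button at top (214.3,212.3) and scene (292.9,172.3), and the block at top (204,210). The magazine axis is clear.

```bash
cat > h.py <<'E'
import numpy as np
from cell import *
from scipy.spatial.transform import Rotation as Rn
def ray(n,u,v):
    p=camera_params(n);d=np.linalg.solve(p["intrinsics"],[u,v,1]);return p["eye"],Rn.from_rotvec(p["rotation"]).apply(d)
def atz(n,u,v,z):
    e,d=ray(n,u,v);return e+d*(z-e[2])/d[2]
E
python3 - <<'E'
from h import *
b1=atz("top",214.3,212.3,.052);b2=atz("scene",292.9,172.3,.052);print(b1,b2)
k=atz("top",204,210.2,.058);print("block",k,np.linalg.norm((k-b1)[:2]))
# magazine edges: upper edge (crop/7+195): housing top corners to near nose
for a,b in (((90,80),(440,155)),((85,152),(440,222)),((45,145),(545,245))):
    p=atz("top",a[0]/7+195,a[1]/7+195,.045);q=atz("top",b[0]/7+195,b[1]/7+195,.045);d=p-q;print(p,q,np.degrees(np.arctan2(d[1],d[0])))
o=observe();R=Rn.from_rotvec(o["ee_rot"]).as_matrix();print(R)
E
```

```text
[0.48222233 0.11706618 0.052     ] [0.48603095 0.11810486 0.052     ]
block [0.48732302 0.142856   0.058     ] 0.026289384093803613
[0.4977836  0.13470066 0.045     ] [0.47000105 0.00521937 0.045     ] 77.88977507177619
[0.47116537 0.13628837 0.045     ] [0.44539144 0.00522327 0.045     ] 78.87475075462714
[0.47375611 0.15112507 0.045     ] [ 0.43697144 -0.03331969  0.045     ] 78.72121910327292
[[ 9.04039669e-01  4.27447988e-01 -7.03315620e-04]
 [ 4.27448547e-01 -9.04038902e-01  1.18433270e-03]
 [-1.29584049e-04 -1.37131498e-03 -9.99999051e-01]]
```

```bash
python3 -m pendant '[0.032,-0.0347,0,0,0,0,0.06,0.032,-0.0347,0,0,0,0,0.06,0.032,-0.0347,0,0,0,0,0.06,0.032,-0.0347,0,0,0,0,0.06,0.032,-0.0347,0,0,0,0,0.06,0.032,-0.0347,0,0,0,0,0.06,0.032,-0.0347,0,0,0,0,0.06,0.032,-0.0347,0,0,0,0,0.06]' 20
python3 -m pendant '[0.032,-0.0347,0,0,0,0,0.06,0.032,-0.0347,0,0,0,0,0.06,0.032,-0.0347,0,0,0,0,0.06,0.032,-0.0347,0,0,0,0,0.06,0.032,-0.0347,0,0,0,0,0.06,0.032,-0.0347,0,0,0,0,0.06,0.032,-0.0347,0,0,0,0,0.06,0.032,-0.0347,0,0,0,0,0.06,0,0,0,0,0,0,0.06]'
python3 -m pendant '[0,0,0.005,0,0,-0.178,0.06,0,0,0.005,0,0,-0.178,0.06,0,0,0.005,0,0,-0.178,0.06,0,0,0.005,0,0,-0.178,0.06,0,0,0.005,0,0,-0.178,0.06,0,0,0.005,0,0,-0.178,0.06,0,0,0.005,0,0,-0.178,0.06]'
python3 -m pendant '[0,0,0.005,0,0,-0.178,0.06,0,0,0.005,0,0,-0.178,0.06,0,0,0.005,0,0,-0.178,0.06,0,0,0.005,0,0,-0.178,0.06,0,0,0.005,0,0,-0.178,0.06,0,0,0.005,0,0,-0.178,0.06,0,0,0.005,0,0,-0.178,0.06,0,0,0,0,0,0,0.06]'
cat >> h.py <<'E'
def st():
    o=observe();R=Rn.from_rotvec(o["ee_rot"]).as_matrix()
    print("t",o["clock"],"pos",o["position"].round(4),"yaw of tool y",np.degrees(np.arctan2(R[1,1],R[0,1])).round(2),"tilt",R[:2,2].round(4),"F",o["force"].round(2),"w",o["width"]*.0918,o["gripper_force"]);return o,R
E
python3 - <<'E'
from h import *
import cv2
o,R=st();print(o["joints"].round(2))
im=get_image("wrist");cv2.imwrite("pics/w1.png",im[:,:,::-1])
E
```

```text
clock: 1.1
position: [0.38, -0.203, 0.2376]
ee_rot: [-3.065, -0.688, 0.0]
force: [0.8, -0.7, -0.6]
width: 0.653
gripper_force: 0.0
clock: 2.22
position: [0.4926, 0.1598, 0.2374]
ee_rot: [-3.061, -0.696, 0.0]
force: [0.7, -0.7, 0.2]
width: 0.654
gripper_force: 0.0
clock: 3.1
position: [0.4924, 0.1544, 0.2023]
ee_rot: [2.082, 2.352, -0.002]
force: [0.2, 0.0, -0.4]
width: 0.654
gripper_force: 0.0
clock: 4.1
position: [0.4923, 0.1544, 0.167]
ee_rot: [-0.329, -3.123, 0.002]
force: [0.7, -0.3, -0.3]
width: 0.654
gripper_force: 0.0
t 4.1 pos [0.4923 0.1544 0.167 ] yaw of tool y 77.97 tilt [-0.0017 -0.0008] F [ 0.68 -0.31 -0.31] w 0.0600106966665811 0.0
[ 0.29  0.52 -0.97  1.87  0.5   1.02  0.48]
```

View pics/w1.png

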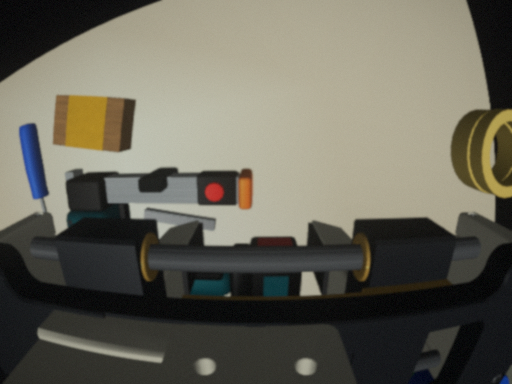

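The wrist view shows the button at about (214.5,192) and the block's top from (239,170) to (252,208). The fingers show at columns 162–203 and 308–350.

```bash
cat >> h.py <<'E'
def wray(u,v,o,R):
    p=camera_params("wrist");K=p["intrinsics"];T=p["T_tool_cam"]
    x=(u-K[0,2])/K[0,0];y=(v-K[1,2])/K[1,1];r=np.hypot(x,y)+1e-12
    d=np.array([x/r*np.sin(r),y/r*np.sin(r),np.cos(r)]);return o["position"]+R@T[:3,3],R@T[:3,:3]@d
def wat(u,v,z,o,R):
    e,d=wray(u,v,o,R);return e+d*(z-e[2])/d[2]
def wproj(pt):
    p=camera_params("wrist");K=p["intrinsics"];T=p["T_tool_cam"];c=T[:3,:3].T@(np.array(pt)-T[:3,3])
    n=np.hypot(c[0],c[1]);t=np.arctan2(n,c[2]);return (K[0,2]+K[0,0]*t*c[0]/n).round(1),(K[1,2]+K[1,1]*t*c[1]/n).round(1)
E
python3 - <<'E'
from h import *
import cv2
o,R=st();im=cv2.imread("pics/w1.png").astype(int)
m=((im[:,:,2]>120)&(im[:,:,1]<70)).astype(np.uint8)
k,l,s,c=cv2.connectedComponentsWithStats(m)
for i in range(1,k):
    if s[i][4]>100: print(s[i],c[i],wat(*c[i],.052,o,R)); b=wat(*c[i],.052,o,R)
# orange block outer top edge, and magazine direction
a=wat(252,170,.058,o,R);d=wat(252,208,.058,o,R);print("block outer corners",a,d,np.degrees(np.arctan2(*(a-d)[[1,0]])))
n=np.array([np.cos(np.radians(78.3)),np.sin(np.radians(78.3)),0]);print("face offset from button",(a-b)@n,(d-b)@n)
for s_ in(-1,1):
  for y in(.030,.035,.040,.049):
    for x in(.0095,):
      print(s_*y,"tip",wproj([x,s_*y,.011]),"up30",wproj([x,s_*y,-.03]))
im2=cv2.imread("pics/w1.png")[205:305,140:370];cv2.imwrite("pics/w1c.png",cv2.resize(im2,None,fx=3.4,fy=3.4,interpolation=cv2.INTER_CUBIC))
E
```

```text
t 4.15 pos [0.4925 0.1548 0.1673] yaw of tool y 77.82 tilt [-0.0011 -0.0005] F [ 0.82 -0.14  0.07] w 0.06048776434468547 0.0
[205 183  19  18 264] [213.72348485 191.75378788] [0.48255618 0.11932784 0.052     ]
block outer corners [0.46943187 0.15802559 0.058     ] [0.50318963 0.15063335 0.058     ] 167.64839353765328
face offset from button 0.035232275062997476 0.03483927041717179
-0.03 tip (np.float64(200.3), np.float64(223.6)) up30 (np.float64(184.4), np.float64(255.3))
-0.035 tip (np.float64(191.7), np.float64(223.5)) up30 (np.float64(173.6), np.float64(254.9))
-0.04 tip (np.float64(183.3), np.float64(223.3)) up30 (np.float64(163.0), np.float64(254.5))
-0.049 tip (np.float64(168.4), np.float64(223.1)) up30 (np.float64(144.5), np.float64(253.6))
0.03 tip (np.float64(306.0), np.float64(223.6)) up30 (np.float64(320.6), np.float64(255.4))
0.035 tip (np.float64(314.6), np.float64(223.5)) up30 (np.float64(331.6), np.float64(255.1))
0.04 tip (np.float64(323.1), np.float64(223.4)) up30 (np.float64(342.3), np.float64(254.6))
0.049 tip (np.float64(338.1), np.float64(223.1)) up30 (np.float64(361.0), np.float64(253.8))
```

View pics/w1c.png

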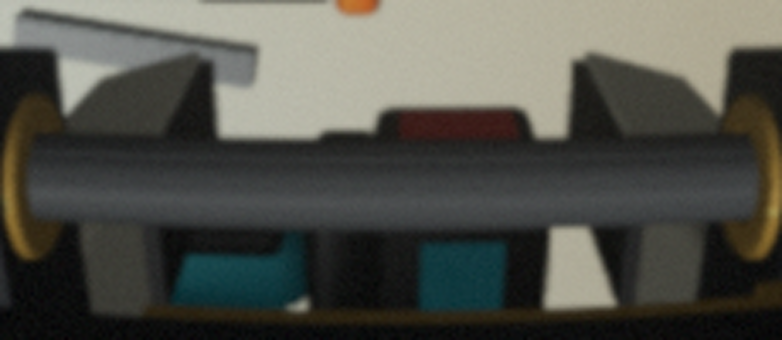

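```bash
python3 -m pendant '[0.002,-0.0024,0.02,0,0,0,0.06,0,0,0.02,0,0,0,0.06,0,0,0.02,0,0,0,0.06,0,0,0.02,0,0,0,0.06,0,0,0.013,0,0,0,0.06,0,0,0,0,0,0,0.06,0,0,0,0,0,0,0.06]'
python3 - <<'E'
from h import *
import cv2
o,R=st()
im=get_image("wrist")[:,:,::-1][120:270,130:390];cv2.imwrite("pics/w2.png",cv2.resize(im,None,fx=3,fy=3,interpolation=cv2.INTER_CUBIC))
b=np.array([.4828,.1185,.052]);T=R.T@(b-o["position"]);print("button in tool",T,wproj(T),"TCP-tip",wproj([0,-.03,.011]))
E
```

```text
clock: 5.03
position: [0.4905, 0.1542, 0.0751]
ee_rot: [0.326, 3.124, 0.001]
force: [-0.5, 0.1, -0.1]
width: 0.654
gripper_force: 0.0
t 5.025 pos [0.4905 0.1542 0.0751] yaw of tool y 78.1 tilt [0.0005 0.0004] F [-0.53  0.11 -0.05] w 0.06006781905077418 0.0
button in tool [ 0.00021969 -0.03658031  0.02308874] (np.float64(194.2), np.float64(230.8)) TCP-tip (np.float64(201.3), np.float64(238.9))
```

View pics/w2.png

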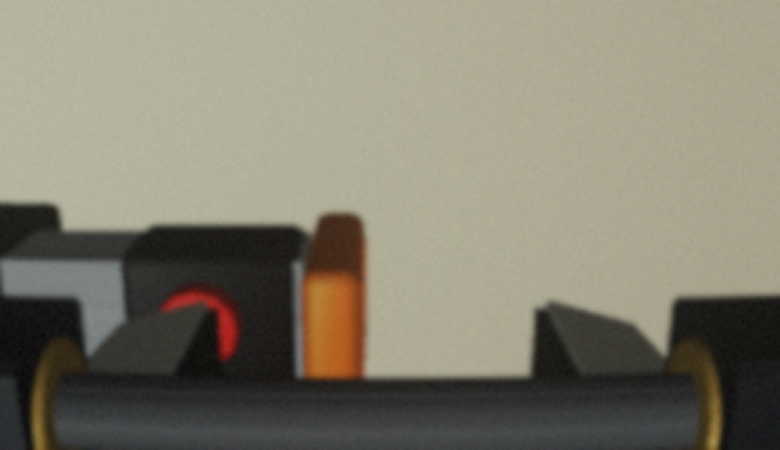

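The tip hangs over the red button, which spans crop columns 160–238, with the pad's inner face about 5 mm to the rear of its centre. The other finger is well behind the orange block. Now I'll lower it.

```bash
python3 -m pendant '[0,0,0.005,0,0,0,0.06,0,0,0.004,0,0,0,0.06,0,0,0.002,0,0,0,0.06,0,0,0.001,0,0,0,0.06,0,0,0.001,0,0,0,0.06,0,0,0,0,0,0,0.06]'
python3 -m pendant '[0,0,0.001,0,0,0,0.06,0,0,0.001,0,0,0,0.06,0,0,0,0,0,0,0.06]'
```

```text
clock: 5.82
position: [0.4902, 0.1537, 0.0618]
ee_rot: [0.326, 3.125, -0.0]
force: [-1.7, 0.2, 3.8]
width: 0.651
gripper_force: 1.8
clock: 6.2
position: [0.4903, 0.1539, 0.0595]
ee_rot: [-0.326, -3.125, -0.0]
force: [-0.1, -1.4, 1.6]
width: 0.654
gripper_force: 0.8
```

Run:
```python
from h import *
import cv2
o,R=st()
w=get_image("wrist")[:,:,::-1][120:270,130:390];st()
s=get_image("scene")[:,:,::-1][130:205,225:355];st()
f=lambda x,k:cv2.resize(x,None,fx=k,fy=k,interpolation=cv2.INTER_CUBIC)
cv2.imwrite("pics/w3.png",np.vstack([f(w,2),f(s,4)]))
for i in range(5): get_image("top");st()
```

```text
t 6.2 pos [0.4903 0.1539 0.0595] yaw of tool y 78.09 tilt [-0.      0.0003] F [-0.11 -1.38  1.64] w 0.06006682887921665 0.7695032430638094
t 6.25 pos [0.4903 0.1539 0.0596] yaw of tool y 78.09 tilt [-0.      0.0002] F [-1.18 -0.13  3.6 ] w 0.060302128707252586 1.4775280255707912
t 6.3 pos [0.4903 0.1539 0.0597] yaw of tool y 78.09 tilt [0.     0.0001] F [-0.54 -1.45  2.64] w 0.05960495706176664 1.461487208143808
t 6.35 pos [0.4903 0.1539 0.0597] yaw of tool y 78.09 tilt [0.0001 0.0001] F [-0.64  0.62  3.41] w 0.06018823182009757 1.45196546043735
t 6.4 pos [0.4903 0.1538 0.0597] yaw of tool y 78.09 tilt [0. 0.] F [-0.97 -0.65  3.31] w 0.06005269914097605 1.4469052400090732
t 6.45 pos [0.4903 0.1539 0.0598] yaw of tool y 78.09 tilt [0.0001 0.0001] F [-0.22  2.12  2.68] w 0.059708747508243655 3.926474395848345
t 6.5 pos [0.4904 0.1542 0.0598] yaw of tool y 78.1 tilt [0.0004 0.0007] F [0.67 0.92 1.09] w 0.06018931759196626 3.3814175514271483
t 6.55 pos [0.4905 0.1544 0.0598] yaw of tool y 78.1 tilt [0.0004 0.0009] F [-0.15  1.73  1.19] w 0.060203594720944005 3.4669375751400366
```

View pics/w3.png

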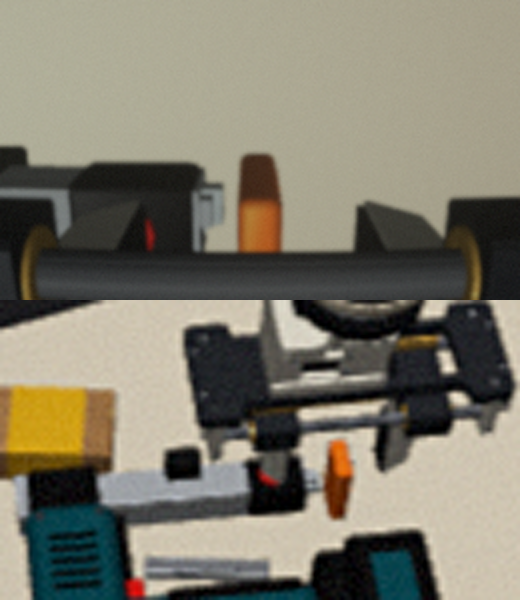

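The slide popped out and met the waiting finger at about 6.45 s. I'll press a little deeper to keep the button firmly in while holding.

```bash
python3 -m pendant '[0,0,0.001,0,0,0,0.06,0,0,0.0005,0,0,0,0.06,0,0,0,0,0,0,0.06,0,0,0,0,0,0,0.06,0,0,0,0,0,0,0.06]'
python3 - <<'E'
from h import *
import cv2
st()
w=get_image("wrist")[:,:,::-1][120:270,130:390];st()
s=get_image("scene")[:,:,::-1][130:205,225:355];st()
f=lambda x,k:cv2.resize(x,None,fx=k,fy=k,interpolation=cv2.INTER_CUBIC)
cv2.imwrite("pics/w4.png",np.vstack([f(w,2),f(s,4)]))
for i in range(6): get_image("top");st()
E
```

```text
clock: 7.18
position: [0.4906, 0.1547, 0.0586]
ee_rot: [0.325, 3.124, 0.002]
force: [-1.0, 1.7, 5.7]
width: 0.652
gripper_force: 3.8
t 7.175 pos [0.4906 0.1547 0.0586] yaw of tool y 78.11 tilt [0.001  0.0012] F [-1.03  1.72  5.75] w 0.059848454126280086 3.813995257951319
t 7.225 pos [0.4906 0.1547 0.0586] yaw of tool y 78.11 tilt [0.0009 0.0012] F [-1.25  2.22  5.64] w 0.06026178171134733 3.814344077836722
t 7.275 pos [0.4906 0.1547 0.0586] yaw of tool y 78.11 tilt [0.001  0.0012] F [-1.05  2.51  5.75] w 0.06003471130350002 3.813898862572387
t 7.325 pos [0.4906 0.1547 0.0586] yaw of tool y 78.11 tilt [0.001  0.0012] F [-0.26  2.36  5.5 ] w 0.0597313489831997 3.814040363067761
t 7.375 pos [0.4906 0.1547 0.0586] yaw of tool y 78.11 tilt [0.001  0.0012] F [-0.17  1.8   5.  ] w 0.059624121214192013 3.8140115415444598
t 7.425 pos [0.4906 0.1547 0.0586] yaw of tool y 78.11 tilt [0.0009 0.0012] F [-0.99  2.34  4.96] w 0.060009239853773814 3.814169603283517
t 7.475 pos [0.4906 0.1547 0.0586] yaw of tool y 78.11 tilt [0.0009 0.0011] F [-1.44  2.41  5.86] w 0.06026768956859558 3.814145837095566
t 7.525 pos [0.4906 0.1547 0.0586] yaw of tool y 78.11 tilt [0.001  0.0012] F [-1.1   2.51  5.93] w 0.060237010138648024 3.813978667021729
t 7.575 pos [0.4906 0.1547 0.0586] yaw of tool y 78.11 tilt [0.001  0.0012] F [-0.96  0.95  5.37] w 0.06010032087468484 3.8141059374902397
```

View pics/w4.png

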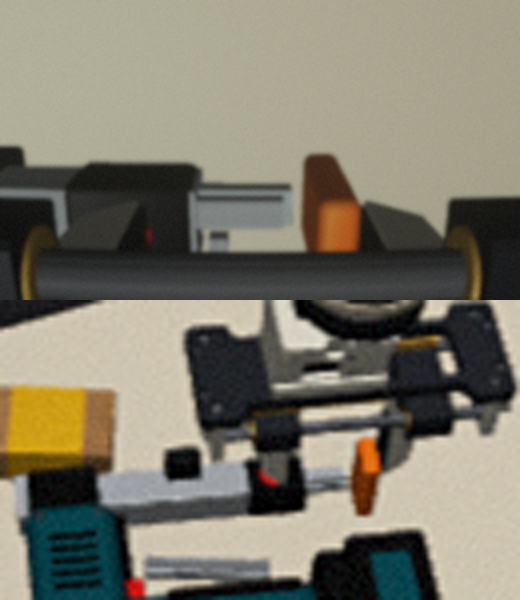

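The picture shows the orange block trapped against the right finger, about 30 mm out. The button is still pressed with about 5.5 N, the 3.8 N on the pad is steady, and the stapler hasn't moved. Handing in.

```bash
python3 -c "
from cell import sign_off
print(sign_off())"
```

```text
the job is handed in; nothing more can be done
None
```

The job is handed in: one finger is still pressing the latch button with about 5.5 N, and the other holds the slide stopped about 30 mm out with a steady 3.8 N; the stapler showed no visible movement, but sign-off returned no verdict.

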